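Lock the job card and hold the clip open over it

TASK

First turn the brass turnbutton a full quarter turn to its stop, so that its long end lies over the metal foot of the job card and locks the card in its stand. Then pick up the steel spring clip by its two handles, squeeze it wide open and bring it down astride the middle of the card's top edge, square to the card, with one jaw well below the edge on each side and nothing of the clip touching the card. Finish while still holding it there, gaping, so the mechanic can slip a receipt in; do not shift the card or disturb the cup, tire levers or rasp.

Things in the scene. Friction and masses are not known exactly. Their poses are not given: they have to be found in the camera images.
- stand: Wooden card stand fixed on the bench: slab 125 x 150 x 15 mm (x from -27 to +98 mm, y +-75 mm), with rims 5 mm high around a shallow recess. Origin on the bench right under the card's plane; x points square to the card towards the turnbutton, y along the card, z up.
- button_grip (a point): Point on the upright turning axis of the brass turnbutton (75 mm along the stand's +x from the card), 40 mm above the bench, halfway up its thumb fin: 12 mm thick, 22 mm high (29 to 51 mm above the bench), reaching 22 mm from the axis towards the long end and 12 mm the other way. The point's y axis points along the long end and turns with it.
- button_end (a point): Tip of the turnbutton's long end, 38 mm from its axis, 26 mm above the bench. The flat bar under the fin is 12 mm wide and 6 mm high, its underside 3 mm above the card's foot; its short end reaches 12 mm. Turned home, the long end overlaps the foot by 15 mm.
- turnbutton (a joint): Angle of the turnbutton, rad: at 0 its long end lies along the stand's +y (card free); it grows counter-clockwise seen from above to a hard stop at 1.57, where the long end points to the card, over its foot (locked). Stays where left; light friction, about 0.04 N m.
- card: Stiff white job card, 3 mm thick, 120 mm long, upright, on an aluminium foot 60 x 120 x 5 mm lying loose (300 g) in the stand's recess. Origin in the card's plane under the middle of the foot, 15 mm above the bench; x square to the card (foot reaches from -8 to +52 mm), y along the card, z up.
- card_edge (a point): Middle of the card's top edge, 88 mm above the bench; axes as the card's.
- clip: Loose sprung steel bulldog-type clip, about 100 g, 81 mm high, standing on its jaw lips, handles up. Origin midway between the closed jaws at their underside; z up, y along the pivot pin (12 mm thick, 34 mm above the origin), x the way jaws and handles spread. Jaws 50 mm wide (y); their lips reach 18 mm outward (x), 4 mm thick. At full opening each jaw edge is 12 mm off centre and 2 mm higher.
- clip_handles (a point): Midway between the clip's two handle tips, 75 mm above its origin. Handles: flat plates 30 mm wide (y), spreading upward, 55 mm over both at the tips (x). Pressing them together along x opens the jaws; at the stop the plates stand upright and parallel, 19 mm over both, 46 to 86 mm above the origin. Takes about 3 N on each at first, 10 N at the stop.
- clip_jaw_a (a joint): Opening angle of the jaw on the clip's +x side, rad: 0 shut, 0.38 wide open (stop); springs shut by itself. The other jaw opens equally.
- clip_jaw_b (a joint): The same for the jaw on the clip's -x side.
- cup: Bystander: white ceramic cup of valve caps, 60 mm across, 50 mm high; origin at its underside. It may stand left or right of the stand, opposite the clip.
- lever_a: Bystander: grey tire lever lying flat, 125 x 18 x 9 mm, long axis x; origin under its middle.
- lever_b: Bystander: second grey tire lever, the same.
- rasp: Bystander: steel rasp with wooden handle lying flat, 250 x 22 x 22 mm, long axis x; origin under its middle.
Not all that is in view belongs to the job. There is more than one size of the stand; the one meant has the size given above. Leave any brown look-alike of the clip alone.

How it is judged (in metres and radians):
On the way, in this order (a step that is already met when the one before it is completed fails the run):
1. the turnbutton is turned to its stop over the card's foot (value of joint turnbutton above 1.4 rad), for 0.2 s.
2. the clip is lifted from the bench, squeezed open (height (world z) of clip above 0.03 m and value of joint clip_jaw_a above 0.25 rad and contact force between the fingers and clip above 2 N), for 0.2 s.
At the end, for the whole second after the job is handed in: Turnbutton within 0.17 rad of its stop; clip held in the fingers, still, jaws each open over 0.25 rad, origin 8-28 mm below the card's edge, within 7 mm of its plane, 20 mm of its middle, 0.2 rad of square and upright, touching neither card nor stand; card upright, moved under 6 mm (value of joint turnbutton above 1.4 rad and value of joint each of clip_jaw_a, clip_jaw_b above 0.25 rad and x of clip in the frame of card_edge between -0.007 and 0.007 m and y of clip in the frame of card_edge between -0.02 and 0.02 m and z of clip in the frame of card_edge between -0.028 and -0.008 m and angle between the y axis of clip and the y axis of card, either way round below 0.2 rad and angle between clip's own z axis and vertical below 0.2 rad and contact force between clip and card below 0.3 N and contact force between clip and stand below 0.3 N and contact force between the fingers and clip above 2 N and linear speed of clip below 0.02 m/s and distance of card from where it was at the start of the episode below 0.006 m and angle between card's own z axis and vertical below 0.06 rad); the arm keeps its last pose, push and grip.
It fails at once if the card is knocked out of place (distance of card from where it was at the start of the episode above 0.015 m or angle between card's own z axis and vertical above 0.2 rad).
It fails at once if the cup, a tire lever or the rasp is disturbed (distance of any of cup, lever_a, lever_b, rasp from where it was at the start of the episode above 0.015 m).
It also fails if it takes over 51 s, if anything falls off the work surface, if the arm or the gripper's body presses on something with over 40 N, if the wrist force passes 120 N, or if a joint passes its speed limit or range.

ROBOT

A 7-joint arm with a two-finger parallel gripper is mounted at the origin on the work surface. World frame = base frame: x ahead of the robot, y to its left, z up, the work surface at z = 0. Lengths are in m, angles in degrees, forces in N, time in s.
With the tool pointing down it reaches from about 0.4 to 0.75 m from the base axis. Payload 19.5 kg.
Tool frame: the origin (TCP) lies at the very end of the fingers, on their centre line; the grasp point (between the pads) lies 19 mm behind it (tcp_to_grasp is the distance from the TCP to the grasp point, in m); z points along the fingers, y is the line along which they close (so a half turn about z gives the same grasp; the last joint's range is limited). The gripper opens to 85 mm and grips with 20 to 120 N. Pads are 22 mm wide; open, the fingers measure 114 mm over their backs; the gripper's body (76 mm by 85 mm) begins 54 mm behind the grasp point. The pads swing forward as they close: fully open they stand 13 mm farther back than shut.
Start: joints at [-67.305, 40.479, -1.581, 85.061, 1.261, 54.483, -4.326], TCP at [0.244, 0.521, 0.231] pointing down, gripper open.
Joint ranges: [-155.06, 155.06], [-18.47, 123.98], [-90, 86.84], [0, 140.48], [-83.41, 263.41], [0, 116], [-161.91, 161.91]. Speed limits (degrees/s): [108.29, 108.29, 147.25, 147.25, 172.46, 172.46, 172.46].

INTERFACE

Orientations are given as a 3x3 rotation matrix whose columns are the frame's x, y, z axes.
In Python, from rig import state, get_image, job_done, tcp_to_grasp gives the robot as it stands.
- The arm moves only by the shell command python3 -m pendant 'ROWS' [OPENING] [FORCE]. ROWS is text: rows parted by semicolons, each of 6 numbers parted by spaces: the shift along the tool's x, y, z in units of 10 cm (1.0 is 10 cm), then the turn, a rotation vector about the tool's x, y, z in units of 120 degrees (1.0 is 120 degrees). A call has 1 to 20 rows; each row shifts and turns the commanded pose from where the row before left it, along the tool's axes as they then stand; what a row does not reach is not made up. A row lasts 1/8 s, in which the tool goes at most 62.5 mm and 10.7 degrees, less where a joint would pass 70% of its speed; a pose out of reach is approached as far as the arm can. A call with a number of a shift or a turn outside -1 to 1 is refused whole. A call with a gripper value outside its range is refused whole. OPENING is the closure, from 0 (fully open) to 1 (shut), set as the call begins (- or left out, the last holds). The fingers move at their own pace and stop on an object; FORCE is the grip in N (left out, the last holds). Time passes only in rows, so rows that do not move let the fingers close. It gives the time, the measured TCP pose, the force, the opening and the grip force at its end, in the units of the state.
- state(): the state, without advancing time (a new reading comes with each control period).
- get_image(name): name is "side" or "top"; returns a dict with "image" (420x560x3 uint8, red, green, blue), "fx", "fy", "cx", "cy" (pixels), "rvec" (rotation vector, rad) and "tvec" (3), from world to camera coordinates, as OpenCV has them. Camera axes: x right, y down, z forward; pixel columns grow to the right and rows downward; lengths in m; the calibration is good to about 2 mm. A picture is of the moment at which its call begins. There is no depth.
- job_done(): hands the job in; it is judged then, once.
The state is a dict: "clock": time; "q": joint angles; "joint_vel": joint speeds; "joint_efforts": joint torques, N m; "eef_pos": TCP position; "tcp_rot": TCP orientation; "ft_force": force on the tool from outside, world axes, zero at the start; "ft_torque": the same for the moment, N m; "gripper_width": finger opening in m; "grasp_force": force on a finger pad.
Only numpy, scipy, OpenCV 4.12 (cv2) and the standard library are available. Lean on these libraries where they do the work, as an engineer would, in place of code of your own. Each camera call takes 0.05 s, during which the arm holds its last target. There are 200 camera calls.

## Working session

There is one attempt and no reset: what is moved stays moved. The work goes in short steps, Python scripts to look and compute and a shell command to move; the robot and the scene stay as the last step left them, time stands still between calls to the robot, and variables do not carry over. Pictures are saved under pics/ and viewed, at most 13 in all, crops included, and the job is handed in when it is done.

```bash
ls; mkdir -p pics; python3 - <<'E'
from rig import *
import cv2
s=state();print({k:s[k] for k in('clock','eef_pos','tcp_rot','gripper_width')}, tcp_to_grasp)
for n in('top','side'):
    d=get_image(n);cv2.imwrite(f'pics/{n}0.png',d['image'][:,:,::-1]);print(n,d['fx'],d['fy'],d['cx'],d['cy'],d['rvec'],d['tvec'])
E
```

```text
pics
{'clock': 0.0, 'eef_pos': array([0.24366502, 0.52052491, 0.23083796]), 'tcp_rot': array([[-9.05687292e-01,  4.23946168e-01, -4.20495726e-04],
       [ 4.23946373e-01,  9.05686724e-01, -1.01476126e-03],
       [-4.93667495e-05, -1.09732401e-03, -9.99999397e-01]]), 'gripper_width': 0.08552825505430618} 0.0187
top 482.4574546699384 482.4574546699384 289.2572413832409 212.79512819094703 [ 2.13268923 -2.10918639  0.22001038] [-0.02706635  0.47814594  1.04570921]
side 477.986668306329 477.986668306329 276.98866163490345 211.7809768414994 [ 2.19570787 -0.46145329  0.25423656] [-0.41088883  0.16736589  0.94382685]
```

View pics/top0.png

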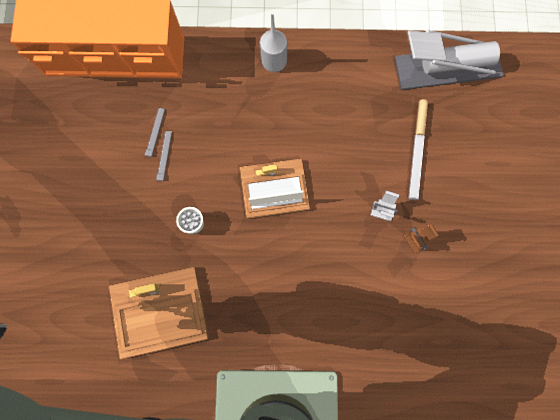

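View pics/side0.png

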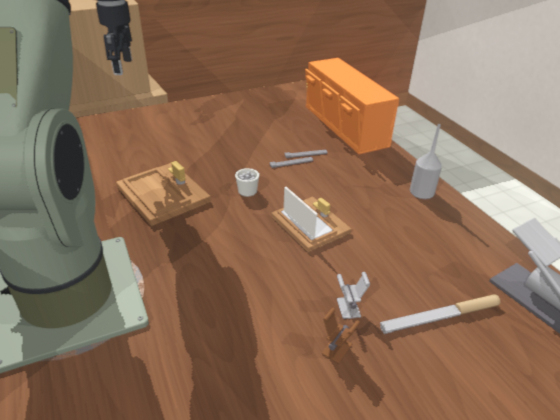

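The top view shows the stand with the white card at about (275,188), its brass button at (267,170), the steel clip at (385,206) and the brown look-alike at (422,238). The cup, levers and rasp are clear of these. I'll enlarge crops of both views.

```bash
cat > h.py <<'E'
import numpy as np,cv2
from rig import *
def cam(n):
    d=get_image(n);K=np.array([[d['fx'],0,d['cx']],[0,d['fy'],d['cy']],[0,0,1.]])
    return d['image'],K,np.float64(d['rvec']),np.float64(d['tvec'])
def ray(c,uv):
    _,K,r,t=c;R=cv2.Rodrigues(r)[0];return -R.T@t, R.T@np.linalg.solve(K,[uv[0],uv[1],1.])
def onz(c,uv,z):
    o,d=ray(c,uv);return o+d*(z-o[2])/d[2]
def proj(c,p):
    return cv2.projectPoints(np.float64(p).reshape(-1,3),c[2],c[3],c[1],None)[0].reshape(-1,2)
def tri(a,ua,b,ub):
    o,d=ray(a,ua);p,e=ray(b,ub);s=np.linalg.lstsq(np.c_[d,-e],p-o,rcond=None)[0]
    x,y=o+d*s[0],p+e*s[1];return (x+y)/2,np.linalg.norm(x-y)
def crop(c,x0,y0,w,h,k,f):
    cv2.imwrite(f,cv2.resize(c[0][y0:y0+h,x0:x0+w,::-1],None,fx=k,fy=k,interpolation=cv2.INTER_CUBIC))
E
python3 - <<'E'
from h import *
t=cam('top');s=cam('side')
a=[cv2.resize(c[0][y:y+75,x:x+w,::-1],None,fx=4,fy=4,interpolation=cv2.INTER_CUBIC) for c,x,y,w in((t,230,150,90),(t,360,180,90),(s,265,180,90),(s,310,265,90))]
cv2.imwrite('pics/c.png',np.vstack([np.hstack(a[:2]),np.hstack(a[2:])]))
E
```

```text
(no output)
```

View pics/c.png

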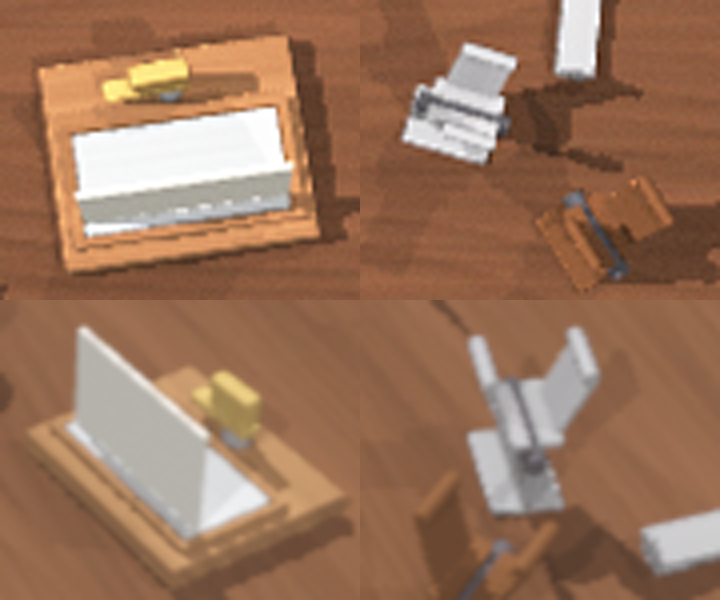

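The crops show everything clearly. The card's top edge runs (77,196)–(291,168) in crop pixels, the fin's top is at about (160,72), and the clip's pin runs (415,98)–(507,128) with its handles spread roughly along world x.

```bash
python3 - <<'E'
from h import *
np.set_printoptions(precision=4,suppress=True)
t=cam('top');s=cam('side')
T1=lambda u,v:(230+(u+.5)/4-.5,150+(v+.5)/4-.5)
T2=lambda u,v:(360+(u-360+.5)/4-.5,180+(v+.5)/4-.5)
S1=lambda u,v:(265+(u+.5)/4-.5,180+(v-300+.5)/4-.5)
S2=lambda u,v:(310+(u-360+.5)/4-.5,265+(v-300+.5)/4-.5)
print('campos',ray(t,(0,0))[0],ray(s,(0,0))[0])
print('slab',[onz(t,T1(*p),.02) for p in((38,68),(288,36),(320,238),(70,272))])
e=[onz(t,T1(*p),.088) for p in((76,194),(291,169))];print('edge',e,np.linalg.norm(e[0]-e[1]))
print('edge tri',tri(t,T1(76,194),s,S1(82,330)),tri(t,T1(291,169),s,S1(207,438)))
print('fin top',[onz(t,T1(*p),.051) for p in((130,72),(186,60),(188,76),(131,88))])
print('bar end',[onz(t,T1(*p),.026) for p in((104,84),(108,102))])
p=[onz(t,T2(*p),.034) for p in((415,100),(507,127))];print('pin',p,np.linalg.norm(p[0]-p[1]))
print('pin tri',tri(t,T2(507,127),s,S2(535,461)),tri(t,T2(415,100),s,S2(515,382)))
print('far handle tip',[onz(t,T2(*p),.08) for p in((464,45),(517,62))],tri(t,T2(464,45),s,S2(577,328)),tri(t,T2(517,62),s,S2(597,378)))
print('lip near',[onz(t,T2(*p),.004) for p in((403,141),(486,163))])
E
```

```text
campos [ 0.263  -0.0137  1.1196] [ 0.0961 -0.7484  0.7199]
slab [array([0.594 , 0.0979, 0.02  ]), array([ 0.6158, -0.0501,  0.02  ]), array([ 0.4933, -0.0693,  0.02  ]), array([0.4714, 0.0756, 0.02  ])]
edge [array([0.502, 0.068, 0.088]), array([ 0.5176, -0.0499,  0.088 ])] 0.11883748794713929
edge tri (array([0.5019, 0.0685, 0.0845]), np.float64(0.002009658187078025)) (array([ 0.5189, -0.0502,  0.0852]), np.float64(0.001244722271031065))
fin top [array([0.583 , 0.0418, 0.051 ]), array([0.5906, 0.0097, 0.051 ]), array([0.5811, 0.0084, 0.051 ]), array([0.5735, 0.041 , 0.051 ])]
bar end [array([0.583 , 0.0582, 0.026 ]), array([0.572 , 0.0556, 0.026 ])]
pin [array([ 0.5027, -0.2157,  0.034 ]), array([ 0.4875, -0.2684,  0.034 ])] 0.054805027592391455
pin tri (array([ 0.4865, -0.2675,  0.0369]), np.float64(0.000787565968757674)) (array([ 0.5046, -0.2167,  0.0324]), np.float64(0.0031779696990617548))
far handle tip [array([ 0.5242, -0.2352,  0.08  ]), array([ 0.5148, -0.2644,  0.08  ])] (array([ 0.5238, -0.235 ,  0.0797]), np.float64(0.0010273967301196796)) (array([ 0.5153, -0.2649,  0.078 ]), np.float64(4.751352764336137e-05))
lip near [array([ 0.4845, -0.2136,  0.004 ]), array([ 0.4719, -0.2623,  0.004 ])]
```

Measurements agree with the given sizes: slab edge 149.6 mm, card edge 119 mm, stand yaw about 8.3°. That puts the card centre near (0.5095, 0.0085), the button axis near (0.583, 0.020), and the clip near (0.495, -0.242) with its pin at about 74°. First I'll move above the button.

```bash
cat >> h.py <<'E'
def go(xyz,yaw=None):
    """shift (tool units) to TCP target xyz and turn about tool z so that tool y stands at yaw deg"""
    s=state();R=s['tcp_rot'];a=np.degrees(np.arctan2(R[1,1],R[0,1]))
    print('clk %.2f'%s['clock'],'tcp',s['eef_pos'].round(4),'yaw %.1f'%a,'z',R[:,2].round(4),'w %.4f'%s['gripper_width'],'gf %.1f'%s['grasp_force'],'q',np.round(s['q'],0))
    print('shift',(R.T@(np.array(xyz)-s['eef_pos'])*10).round(3),'turn', None if yaw is None else round(-(yaw-a)/120,4))
    if yaw is not None:
        b=np.radians(yaw);Rn=np.array([[-np.sin(b),np.cos(b),0],[np.cos(b),np.sin(b),0],[0,0,-1]])
        print('exact rotvec',(cv2.Rodrigues(R.T@Rn)[0].ravel()/np.radians(120)).round(4))
E
python3 -m pendant '-.433 -.258 0 0 0 0;-.433 -.258 0 0 0 0;-.433 -.258 0 0 0 0;-.433 -.258 0 0 0 0;-.433 -.258 0 0 0 0;-.433 -.258 0 0 0 0;-.433 -.258 0 0 0 0;-.433 -.258 0 0 0 0;-.433 -.258 0 0 0 0;-.433 -.258 0 0 0 0;-.433 -.258 0 0 0 0;-.433 -.258 0 0 0 0;0 0 0 0 0 .079;0 0 0 0 0 .079;0 0 0 0 0 .079;0 0 0 0 0 .079;0 0 0 0 0 .079;0 0 0 0 0 .079;0 0 0 0 0 0' 0.45 30
python3 -c "
from h import *
go((.583,.020,.08),8.3)"
```

```text
clock: 2.68
eef_pos: [0.583, 0.0203, 0.2312]
tcp_rot: [[-0.141, 0.99, -0.0], [0.99, 0.141, -0.0], [-0.0, -0.0, -1.0]]
ft_force: [0.5, -0.0, 0.6]
gripper_width: 0.0471
grasp_force: 0.0
clk 2.67 tcp [0.583  0.0203 0.2312] yaw 8.1 z [-2.e-04 -4.e-04 -1.e+00] w 0.0471 gf 0.0 q [-10.  42.  10.  83.  -8.  56.  10.]
shift [-0.002 -0.     1.512] turn -0.0017
exact rotvec [-0.0001  0.0002 -0.0017]
```

```bash
python3 -m pendant '0 0 .4 0 0 0;0 0 .4 0 0 0;0 0 .4 0 0 0;0 0 .3 0 0 0;0 0 0 0 0 0'
python3 - <<'E'
from h import *
go((.583,.020,.026),8.3)
s=cam('side');t=cam('top')
a=[cv2.resize(c[0][y:y+75,x:x+90,::-1],None,fx=4,fy=4,interpolation=cv2.INTER_CUBIC) for c,x,y in((t,230,140),(s,265,165))]
cv2.imwrite('pics/b1.png',np.hstack(a))
E
```

```text
clock: 3.3
eef_pos: [0.5822, 0.0201, 0.0799]
tcp_rot: [[-0.143, 0.99, -0.003], [0.99, 0.143, 0.0], [0.001, -0.003, -1.0]]
ft_force: [0.2, 0.3, 0.2]
gripper_width: 0.0469
grasp_force: 0.0
clk 3.30 tcp [0.5822 0.0201 0.0799] yaw 8.2 z [-3.1e-03  1.0e-04 -1.0e+00] w 0.0469 gf 0.0 q [ -9.  53.   7.  92. -10.  35.  12.]
shift [-0.002  0.01   0.539] turn -0.0006
exact rotvec [-0.0015 -0.0003 -0.0006]
```

View pics/b1.png

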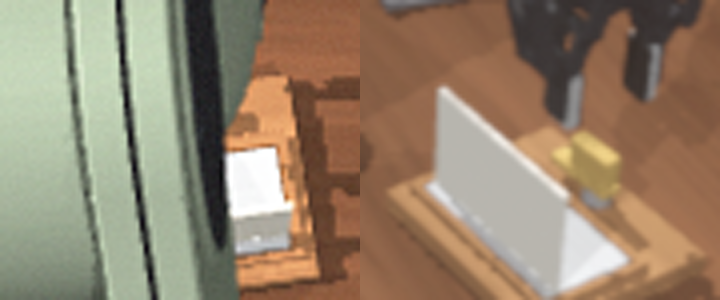

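The side view shows the fingers (570,100) and (645,80) on either side above the fin (595,160), clear of the card. I'll descend and close.

```bash
python3 -m pendant '0 .01 .18 0 0 0;0 0 .18 0 0 0;0 0 .18 0 0 0;0 0 0 0 0 0' && python3 -m pendant '0 0 0 0 0 0;0 0 0 0 0 0;0 0 0 0 0 0;0 0 0 0 0 0;0 0 0 0 0 0' 1 25
python3 -c "
from h import *
go((.583,.020,.026),8.3+90)"
```

```text
clock: 3.9
eef_pos: [0.5833, 0.0201, 0.0258]
tcp_rot: [[-0.14, 0.99, -0.002], [0.99, 0.14, -0.0], [0.0, -0.002, -1.0]]
ft_force: [0.3, -0.5, 0.9]
gripper_width: 0.0465
grasp_force: 0.0
clock: 4.53
eef_pos: [0.5853, 0.0201, 0.0281]
tcp_rot: [[-0.14, 0.99, 0.003], [0.99, 0.14, -0.0], [-0.001, 0.003, -1.0]]
ft_force: [6.0, -1.4, 0.8]
gripper_width: 0.0115
grasp_force: 28.0
clk 4.53 tcp [0.5853 0.0201 0.0281] yaw 8.1 z [ 3.e-03 -2.e-04 -1.e+00] w 0.0115 gf 28.0 q [ -8.  58.   6.  93. -10.  29.  12.]
shift [ 0.002 -0.023  0.021] turn -0.7521
exact rotvec [ 0.0009  0.0013 -0.7521]
```

```bash
python3 -m pendant '0 .024 0 0 0 0;0 0 0 0 0 -.085;0 0 0 0 0 -.085;0 0 0 0 0 -.085;0 0 0 0 0 -.085;0 0 0 0 0 -.085;0 0 0 0 0 -.085;0 0 0 0 0 -.085;0 0 0 0 0 -.085;0 0 0 0 0 -.085;0 0 0 0 0 0;0 0 0 0 0 0;0 0 0 0 0 0'
python3 - <<'E'
from h import *
go((.583,.020,.026),98.3)
print(state()['ft_torque'])
s=cam('side');crop(s,265,165,90,75,4,'pics/b2.png')
E
```

```text
clock: 6.15
eef_pos: [0.5851, 0.0195, 0.0279]
tcp_rot: [[-0.985, -0.17, -0.003], [-0.17, 0.985, -0.002], [0.003, -0.002, -1.0]]
ft_force: [-12.1, -3.9, 16.7]
gripper_width: 0.0113
grasp_force: 29.1
clk 6.15 tcp [0.5851 0.0195 0.0279] yaw 99.8 z [-0.0029 -0.0022 -1.    ] w 0.0113 gf 29.1 q [  3.  59. -16.  92.  25.  33.  72.]
shift [0.02  0.009 0.019] turn 0.0124
exact rotvec [-0.0008 -0.0015  0.0124]
[-0.82724454  2.62142688 -0.253834  ]
```

View pics/b2.png

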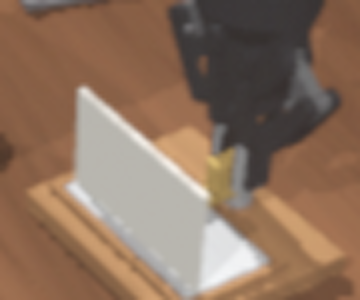

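The side view shows the fin (222,175) now end-on towards the card and the card unmoved. I'll release, then rise.

```bash
python3 -m pendant '0 0 0 0 0 0;0 0 0 0 0 0;0 0 0 0 0 0;0 0 -.1 0 0 0;0 0 -.4 0 0 0;0 0 -.5 0 0 0;0 0 -.5 0 0 0;0 0 -.4 0 0 0;0 0 0 0 0 0' 0.15
python3 -c "
from h import *
go((.495,-.242,.20),-16)"
```

```text
clock: 7.32
eef_pos: [0.5873, 0.0207, 0.2206]
tcp_rot: [[-0.985, -0.171, 0.005], [-0.171, 0.985, 0.0], [-0.005, -0.0, -1.0]]
ft_force: [-0.6, 0.3, -1.1]
gripper_width: 0.0726
grasp_force: 0.0
clk 7.33 tcp [0.5873 0.0207 0.2206] yaw 99.8 z [ 4.8e-03  4.0e-04 -1.0e+00] w 0.0726 gf 0.0 q [  6.  43. -23.  83.  18.  57.  79.]
shift [ 1.359 -2.431  0.2  ] turn 0.9652
exact rotvec [0.0022 0.0017 0.9652]
```

```bash
python3 -m pendant '.227 -.405 0 0 0 0;.227 -.405 0 0 0 0;.227 -.405 0 0 0 0;.227 -.405 0 0 0 0;.227 -.405 0 0 0 0;.227 -.405 .2 0 0 0;0 0 0 0 0 .0877;0 0 0 0 0 .0877;0 0 0 0 0 .0877;0 0 0 0 0 .0877;0 0 0 0 0 .0877;0 0 0 0 0 .0877;0 0 0 0 0 .0877;0 0 0 0 0 .0877;0 0 0 0 0 .0877;0 0 0 0 0 .0877;0 0 0 0 0 .0877;0 0 0 0 0 0'
python3 - <<'E'
from h import *
go((.4955,-.242,.120),-16)
s=cam('side');t=cam('top')
a=[cv2.resize(c[0][y:y+75,x:x+90,::-1],None,fx=4,fy=4,interpolation=cv2.INTER_CUBIC) for c,x,y in((t,230,150),(s,310,245))]
cv2.imwrite('pics/b3.png',np.hstack(a))
E
```

```text
clock: 9.57
eef_pos: [0.4936, -0.2419, 0.1971]
tcp_rot: [[0.273, 0.962, -0.001], [0.962, -0.273, -0.0], [-0.0, -0.001, -1.0]]
ft_force: [1.0, 0.5, -0.3]
gripper_width: 0.0723
grasp_force: 0.0
clk 9.57 tcp [ 0.4936 -0.2419  0.1971] yaw -15.9 z [-8.e-04 -1.e-04 -1.e+00] w 0.0723 gf 0.0 q [17. 41. 10. 93. -9. 46. 16.]
shift [0.004 0.019 0.771] turn 0.0012
exact rotvec [-0.0004  0.0002  0.0012]
```

View pics/b3.png

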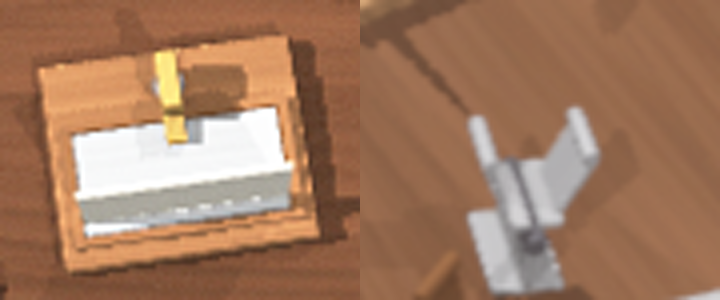

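The top crop shows the button's long end (177,130) lying over the foot with the card unmoved. The clip still stands upright in the side view. I'll descend over the handles.

```bash
python3 -m pendant '.004 .02 .3 0 0 0;0 0 .3 0 0 0;0 0 .25 0 0 0;0 0 .2 0 0 0;0 0 .2 0 0 0;0 0 .1 0 0 0;0 0 .1 0 0 0;0 0 0 0 0 0'
python3 - <<'E'
from h import *
go((.4955,-.242,.050),-16)
s=cam('side');crop(s,290,225,140,105,5,'pics/c1.png')
E
```

```text
clock: 10.68
eef_pos: [0.4957, -0.2423, 0.0521]
tcp_rot: [[0.274, 0.962, -0.0], [0.962, -0.274, 0.0], [0.0, -0.0, -1.0]]
ft_force: [-0.1, 0.2, -0.3]
gripper_width: 0.0725
grasp_force: 0.0
clk 10.68 tcp [ 0.4957 -0.2423  0.0521] yaw -15.9 z [-4.e-04  2.e-04 -1.e+00] w 0.0725 gf 0.0 q [ 19.  54.   6. 100. -12.  27.  18.]
shift [ 0.002 -0.003  0.021] turn 0.0009
exact rotvec [-0.0002 -0.      0.0009]
```

View pics/c1.png

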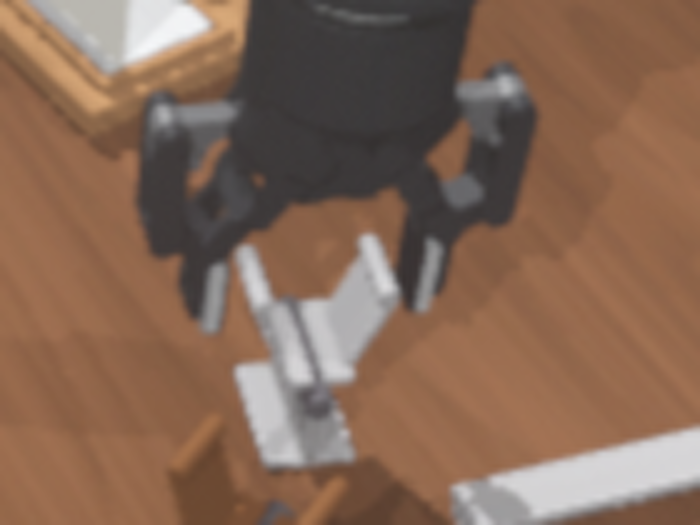

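The side view shows the pads (213,295) and (430,270) outside the two handle plates, symmetric. I'll squeeze.

```bash
python3 -m pendant '0 0 .01 0 0 0;0 0 0 0 0 0;0 0 0 0 0 0;0 0 0 0 0 0;0 0 0 0 0 0;0 0 0 0 0 0' 1 45
python3 - <<'E'
from h import *
go((.4955,-.242,.050),-16)
s=cam('side');crop(s,290,225,140,105,5,'pics/c2.png')
E
```

```text
clock: 11.48
eef_pos: [0.4971, -0.2429, 0.0527]
tcp_rot: [[0.274, 0.962, 0.003], [0.962, -0.274, -0.002], [-0.001, 0.004, -1.0]]
ft_force: [1.4, -1.0, 15.8]
gripper_width: 0.0171
grasp_force: 48.0
clk 11.47 tcp [ 0.4971 -0.2429  0.0527] yaw -15.9 z [ 0.0034 -0.0017 -1.    ] w 0.0171 gf 48.0 q [ 19.  54.   6.  99. -12.  27.  18.]
shift [ 0.005 -0.018  0.027] turn 0.0007
exact rotvec [0.0018 0.0003 0.0007]
```

View pics/c2.png

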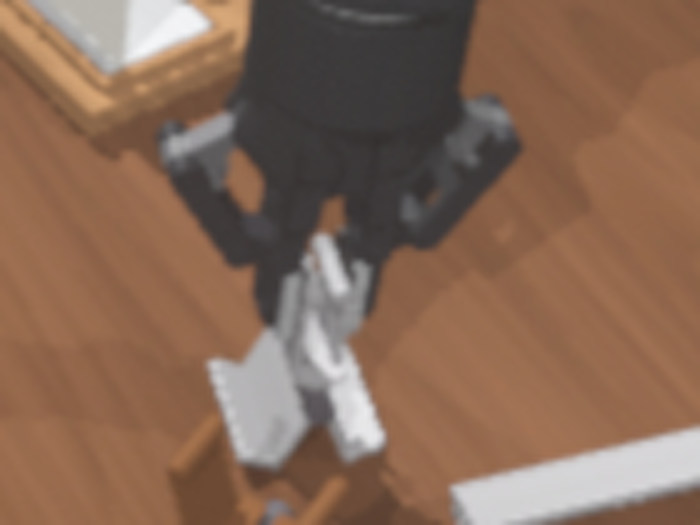

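The clip is squeezed fully open: the opening is 17 mm, and the jaws are spread at (260,400) and (345,400). Next I'll lift and check its attitude.

```bash
python3 -m pendant '0 0 -.1 0 0 0;0 0 -.2 0 0 0;0 0 -.3 0 0 0;0 0 -.3 0 0 0;0 0 -.3 0 0 0;0 0 -.1 0 0 0;0 0 0 0 0 0;0 0 0 0 0 0'
python3 - <<'E'
from h import *
go((.511,.0085,.18),8.3)
s=cam('side');crop(s,290,185,140,105,5,'pics/c3.png')
t=cam('top');cv2.imwrite('pics/t3.png',t[0][:,:,::-1])
print('TCP px',proj(s,[state()['eef_pos']]))
E
```

```text
clock: 12.52
eef_pos: [0.4954, -0.2421, 0.1804]
tcp_rot: [[0.274, 0.962, -0.001], [0.962, -0.274, 0.001], [0.0, -0.001, -1.0]]
ft_force: [-0.2, -0.5, -0.6]
gripper_width: 0.0173
grasp_force: 47.2
clk 12.53 tcp [ 0.4954 -0.2421  0.1804] yaw -15.9 z [-1.3e-03  5.0e-04 -1.0e+00] w 0.0173 gf 47.2 q [ 18.  43.  10.  94. -10.  44.  16.]
shift [ 2.453 -0.538  0.005] turn -0.2019
exact rotvec [-7.000e-04 -2.000e-04 -2.019e-01]
TCP px [[360.22610833 237.32927963]]
```

View pics/c3.png

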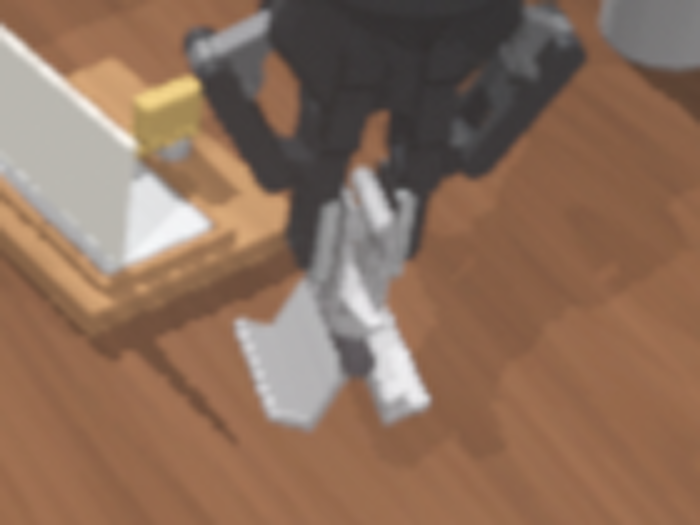

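The clip hangs upright in the pads. I'll check its attitude numerically by projecting the ideal clip points against what's seen: pin end (355,357), left lip outer edge (237,322)–(269,413), right lip outer edge (385,310)–(430,402).

```bash
python3 - <<'E'
from h import *
s=cam('side');st=state();p=st['eef_pos'];R=st['tcp_rot']
O=p+[0,0,-.053];ex=R[:,1];ez=-R[:,2];ey=np.cross(ez,ex)
P=lambda x,y,z:proj(s,[O+x*ex+y*ey+z*ez])[0]
C=lambda q:((q-[290,185]+.5)*5-.5).round(0)
print('ey',ey)
for n,a in dict(pin_near=(0,-.027,.034),L_far=(-.029,.025,.011),L_near=(-.029,-.025,.011),R_far=(.029,.025,.011),R_near=(.029,-.025,.011),hL_far=(-.0095,.015,.086),hL_near=(-.0095,-.015,.086)).items():print(n,C(P(*a)))
E
```

```text
ey [2.74449883e-01 9.61601401e-01 8.39628397e-05]
pin_near [369. 357.]
L_far [242. 312.]
L_near [277. 408.]
R_far [396. 299.]
R_near [438. 394.]
hL_far [327. 164.]
hL_near [351. 220.]
```

Every point is offset by nearly the same (-8,+8) crop px, about 3 mm lower, and there is no visible tilt. From the fin grip, the card middle is at (0.511, 0.009). I'll carry the clip over the card.

```bash
python3 -m pendant '.15 -.033 0 0 0 0;.3 -.066 0 0 0 0;.35 -.077 0 0 0 0;.35 -.077 0 0 0 0;.35 -.077 0 0 0 0;.35 -.077 0 0 0 0;.3 -.066 0 0 0 0;.2 -.044 0 0 0 0;.103 -.021 0 0 0 0;0 0 0 0 0 -.067;0 0 0 0 0 -.067;0 0 0 0 0 -.068;0 0 0 0 0 0;0 0 0 0 0 0;0 0 0 0 0 0'
python3 - <<'E'
from h import *
go((.511,.009,.1245),8.3)
s=cam('side');crop(s,240,130,140,105,5,'pics/d1.png')
st=state();p=st['eef_pos'];R=st['tcp_rot']
O=p+[0,0,-.0545];ex=R[:,1];ez=-R[:,2];ey=np.cross(ez,ex)
C=lambda q:((q-[240,130]+.5)*5-.5).round(0)
for n,a in dict(pin_near=(0,-.027,.034),L_far=(-.029,.025,.011),L_near=(-.029,-.025,.011),R_far=(.029,.025,.011),R_near=(.029,-.025,.011)).items():print(n,C(proj(s,[O+a[0]*ex+a[1]*ey+a[2]*ez])[0]))
c=np.array([.511,.009,.088]);y=np.array([-.1444,.9895,0])
for k in(-.06,.06):print('card corner pred',C(proj(s,[c+k*y])[0]))
E
```

```text
clock: 14.55
eef_pos: [0.5113, 0.0084, 0.1813]
tcp_rot: [[-0.143, 0.99, -0.0], [0.99, 0.143, -0.0], [-0.0, -0.0, -1.0]]
ft_force: [-0.4, -0.2, -1.1]
gripper_width: 0.0172
grasp_force: 47.2
clk 14.55 tcp [0.5113 0.0084 0.1813] yaw 8.2 z [-2.e-04 -2.e-04 -1.e+00] w 0.0172 gf 47.2 q [ -8.  39.   6. 102.  -6.  39.  10.]
shift [ 0.007 -0.002  0.568] turn -0.0008
exact rotvec [-0.0001  0.0001 -0.0008]
pin_near [352. 241.]
L_far [225. 246.]
L_near [290. 303.]
R_far [333. 209.]
R_near [400. 264.]
card corner pred [385. 418.]
card corner pred [231. 281.]
```

View pics/d1.png

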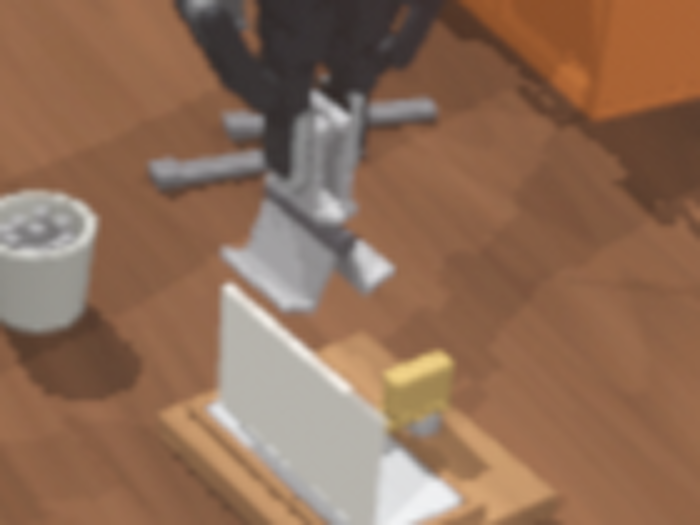

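The clip sits above the card's middle. Its points are off by (-5,+5) crop px and the card corners (383,430), (228,285) by about (-2,+9). The relative side error is therefore under 1 mm, and I'll descend.

```bash
python3 -m pendant '.007 -.002 .08 0 0 0;0 0 .08 0 0 0;0 0 .08 0 0 0;0 0 .08 0 0 0;0 0 .08 0 0 0;0 0 .08 0 0 0;0 0 .08 0 0 0;0 0 0 0 0 0;0 0 0 0 0 0;0 0 0 0 0 0;0 0 0 0 0 0'
python3 - <<'E'
from h import *
go((.511,.009,.1245),8.3);print(state()['ft_force'],np.abs(state()['joint_vel']).max())
s=cam('side');crop(s,240,130,140,105,5,'pics/d2.png')
E
```

```text
clock: 15.98
eef_pos: [0.5112, 0.009, 0.1255]
tcp_rot: [[-0.145, 0.989, 0.0], [0.989, 0.145, -0.0], [-0.0, 0.0, -1.0]]
ft_force: [-0.1, -0.1, -1.9]
gripper_width: 0.0173
grasp_force: 47.2
clk 15.97 tcp [0.5112 0.009  0.1255] yaw 8.3 z [ 3.e-04 -1.e-04 -1.e+00] w 0.0173 gf 47.2 q [ -7.  45.   5. 106.  -7.  30.  10.]
shift [ 0.    -0.002  0.01 ] turn 0.0001
exact rotvec [0.0001 0.0001 0.0001]
[-0.09593345 -0.12892413 -1.86674843] 0.12447913005617817
```

View pics/d2.png

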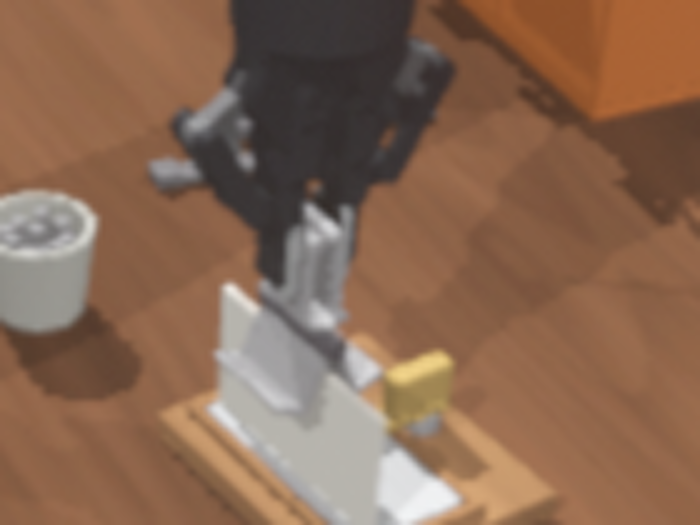

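The clip sits astride the card's middle: one lip is in front (218,355)–(290,408), the other behind (365,370). The pin is clear of the edge, the card hasn't moved and there is no contact force. I'm handing in.

```bash
python3 -c "
from rig import *
print(job_done())"
```

```text
the job is handed in; nothing more can be done
None
```

The job is handed in at about 16 s: the turnbutton is turned to its stop over the card's foot, and the spring clip is held wide open astride the middle of the card with no contact force measured; the verdict itself was not shown.

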